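# Free the stuck gauge valve

## Robot

A 6-joint arm with a two-finger parallel gripper is mounted at the origin on a cart in front of the work surface, level with it; the furniture and walls round the work are solid. World frame = base frame: x ahead of the robot, y to its left, z up, the work surface at z = 0. Lengths are in m, angles in degrees, forces in N, time in s.
With the tool pointing down it reaches from about 0.35 to 0.875 m from the base axis. Payload 4.2 kg.
Tool frame: the origin (TCP) lies at the centre of the arm's flange, where the gripper is bolted on; the fingertips stand 182 mm ahead of it and the grasp point (between the pads) lies 164 mm ahead of it (r.nose_length is the distance from the TCP to the fingertips, in m); z points along the fingers, y is the line along which they close (so a half turn about z gives the same grasp; the last joint's range is limited). The gripper opens to 87 mm and grips with 3 to 60 N. Pads are 19 mm wide; open, the fingers measure 117 mm over their backs; the gripper's body (75 mm by 190 mm) begins 51 mm behind the grasp point.
Start: joints at [82.827, 22.042, 0.453, 0, -68.411, -14.817], TCP at [0.234, 0.58, 0.405] pointing down, gripper open.
Joint ranges: [-179.83, 179.83], [-69.29, 118.12], [-61.27, 80.66], [-181.25, 117.63], [-171.15, -9.14], [-177.46, 177.46]. Speed limits (degrees/s): [159.86, 159.86, 180, 180, 180, 180].

## Interface

Orientations are given as a 3x3 rotation matrix whose columns are the frame's x, y, z axes.
In Python, from station import r, vision gives the robot as it stands. The module is installed in compiled form; this text tells all that it offers.
- The arm moves only by the shell command python3 -m creep 'ROWS'. ROWS is JSON, a list of rows, each a list of 7 numbers: the opening, from -1 (shut) to 1 (fully open), then the shift along the tool's x, y, z in mm, then the turn, a rotation vector about the tool's x, y, z in degrees. A call has 1 to 8 rows; each row is the pose to reach, as a shift and turn from the pose commanded when the call began, along the tool's axes at that moment; what a row does not reach only later rows make up. A row lasts 1/12 s, in which the tool goes at most 41.7 mm and 7.16 degrees, less where a joint would pass 70% of its speed; a pose out of reach is approached as far as the arm can. A call with a gripper value outside its range is refused whole. The fingers move at their own pace and stop on an object; the grip force is fixed at half the most. Time passes only in rows, so rows that repeat a pose let the fingers close. It gives the time, the measured TCP pose, the force, the opening and the grip force at its end, in the units of the state.
- r.sense(): the state, without advancing time (a new reading comes with each control period).
- vision.capture(name): name is "scene" or "top" or "wrist"; returns (picture, depth): 384x512x3 uint8, red, green, blue; 384x512 float32, m along the optical axis (not along the pixel's ray), 0 where there is no reading.
- vision.camera_model(name): a dict with "vertical_fov" (degrees; the focal length in pixels is half the picture's height over the tangent of half this angle, whatever the lens; pixels are square), "cx", "cy" (the principal point, pixels), "extrinsics" (4x4, takes a point from camera to world coordinates); the wrist camera has in their place "mount" (4x4, takes a point from camera to tool coordinates, whose origin is the TCP and whose axes are the flange's). Camera axes: x right, y down, z forward; pixel columns grow to the right and rows downward; lengths in m; the calibration is good to about 2 mm. A picture is of the moment at which its call begins: read the wrist's pose just before it. camera_model takes no time and is no camera call.
- r.finish_job(): hands the job in; it is judged then, once.
Trained networks look in the newest picture that a camera, given by its name, has taken for a name from the list of things; names that differ only in an ending like _2 or _b are one class to them, and where a whole thing is asked for, a point or a joint stands for the part that bears it (a point fixed in the world has none). Each returns a list of dicts, best first, with "conf" (0 to 1); they miss things now and then, are a little off and sometimes report something else, mostly with a low value. They report only what shows in the picture. A call takes as long as a camera call.
- vision.find_in(camera, thing): "uv" ([column, row] in pixels, amid what is visible of it).
- vision.cut_out(camera, thing): "region" (384x512 bool, what is visible of it) and "uv" ([column, row] in pixels, amid what is visible of it).
The state is a dict: "time_s": time; "joints": joint angles; "joint_velocities": joint speeds; "effort": joint torques, N m; "tcp_pos": TCP position; "ee_rot": TCP orientation; "wrist_force": force on the tool from outside, world axes, zero at the start; "moment": the same for the moment, N m; "gripper_width": opening from 0.0 (shut) to 1.0 (fully open); "gripper_force": force on a finger pad.
Only numpy, scipy, OpenCV 4.12 (cv2) and the standard library are available. Lean on these libraries where they do the work, as an engineer would, in place of code of your own. Each camera call takes 0.05 s, during which the arm holds its last target. There are 200 camera calls.

## Task

The plug valve on the pipe with the round pressure gauge has stuck shut. Take its handle, break it loose with a short firm twist counterclockwise (seen from above), then keep turning the same way until it is fully open, with the handle lying along its pipe. Let go of it there, and leave the handles of the other two valves as they are.

Things in the scene. Friction and masses are not known exactly. Their poses are not given: they have to be found in the camera images.
- gauge_valve (a joint): stuck valve's handle angle, rad: 0 = shut, as it starts (handle across its pipe); grows counterclockwise from above; open at the stop at 1.5 (handle along its pipe). It sticks until twisted with 0.25 to 0.45 N m, then resists with 0.2 N m, fading to nothing by 12 degrees; then it turns freely (0.03 N m) and stays where it is left. One grasp does the whole turn.
- gauge_valve_grip (a point): centre of the stuck valve's handle, a metal bar 52 mm long, 14 wide, 34 high; 79 mm above the worktop, on the vertical turning axis; x along the bar, y across it, z up; turns with it. Valve fixed to the worktop; its 17 mm pipe runs away from the robot. Of three like valves only this has a round 52 mm dial gauge on its pipe, 100 mm behind the handle, its top 80 mm above the worktop.
- barb_valve_tip (a point): one end of the bar handle of the second valve, 26 mm from its turning axis and 79 mm above the worktop. Same valve and handle, but its pipe ends in a ridged hose nozzle. It turns easily and starts at any angle; not to be turned.
- capped_valve_tip (a point): one end of the bar handle of the third valve, 26 mm from its turning axis and 79 mm above the worktop. Same valve and handle, but its pipe ends in a plain thick cap. It turns easily and starts at any angle; not to be turned.

How it is judged:
By the outcome, as a careful person would: the job done as asked, in the order asked, and still so for the second after the job is handed in, with the robot touching nothing.
It also fails if it takes over 32 s, if anything falls off the work surface, if the arm or the gripper's body presses on something with over 40 N, if the wrist force passes 120 N, or if a joint passes its speed limit or range.

## Working session

There is one attempt and no reset: what is moved stays moved. The work goes in short steps, Python scripts to look and compute and a shell command to move; the robot and the scene stay as the last step left them, time stands still between calls to the robot, and variables do not carry over. Pictures are saved under pics/ and viewed, at most 10 in all, crops included, and the job is handed in when it is done.

```bash
mkdir -p pics; cat > h.py <<'E'
import numpy as np, cv2
from station import r, vision
def T(cam):
    m=vision.camera_model(cam)
    f=192/np.tan(np.radians(m["vertical_fov"]/2))
    if "mount" in m:
        s=r.sense();W=np.eye(4);W[:3,:3]=s["ee_rot"];W[:3,3]=s["tcp_pos"];E=W@np.array(m["mount"])
    else:E=np.array(m["extrinsics"])
    return f,m["cx"],m["cy"],E
def pts(cam,d):
    f,cx,cy,E=T(cam)
    v,u=np.mgrid[:384,:512]
    p=np.stack([(u-cx)/f*d,(v-cy)/f*d,d],-1)
    P=p@E[:3,:3].T+E[:3,3];P[d==0]=np.nan
    return P
E
python3 - <<'E'
from h import *
for c in ["top","scene"]:
    im,d=vision.capture(c);P=pts(c,d);np.save(c+".npy",P)
    cv2.imwrite(f"pics/{c}.png",im[:,:,::-1])
    for n in ["gauge_valve","gauge_valve_grip","barb_valve_tip","capped_valve_tip"]:
        for q in vision.find_in(c,n)[:3]:
            u,v=np.round(q["uv"]).astype(int);print(c,n,round(q["conf"],2),u,v,P[v,u].round(3))
s=r.sense();print(s["time_s"],s["tcp_pos"],s["ee_rot"],s["gripper_width"])
E
```

```text
top gauge_valve 0.53 262 212 [0.444 0.035 0.095]
top gauge_valve_grip 0.66 262 209 [0.452 0.035 0.097]
top barb_valve_tip 0.58 352 192 [ 0.493 -0.196  0.101]
top capped_valve_tip 0.51 172 191 [0.502 0.268 0.076]
scene gauge_valve 0.67 257 216 [0.444 0.027 0.086]
scene gauge_valve_grip 0.77 254 218 [0.444 0.035 0.076]
scene barb_valve_tip 0.74 375 247 [ 0.484 -0.199  0.08 ]
scene capped_valve_tip 0.55 179 168 [0.507 0.269 0.067]
0.5 [0.23400176 0.57950724 0.40472321] [[ 9.27246549e-01 -3.74451380e-01 -1.90145172e-05]
 [-3.74451381e-01 -9.27246548e-01 -4.45738972e-05]
 [-9.40388095e-07  4.84510046e-05 -9.99999999e-01]] 0.997949361699661
```

View pics/top.png

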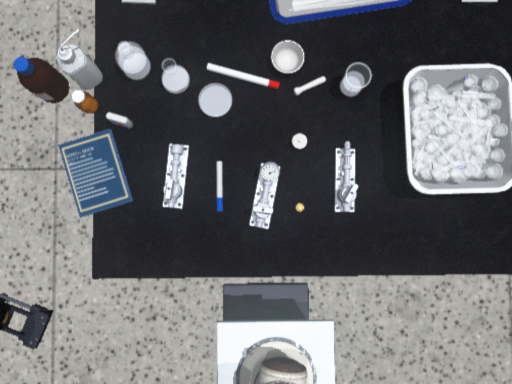

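View pics/scene.png

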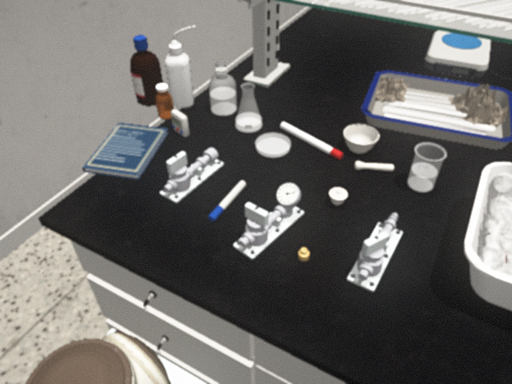

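```bash
python3 - <<'E'
from h import *
P=np.load("top.npy")
z=P[:,:,2]
for n,(u,v) in dict(g=(262,210),b=(352,192),c=(172,191)).items():
    m=(z>.07)&(z<.12);w=np.zeros_like(m);w[v-35:v+35,u-30:u+30]=1;m&=w
    k,l,st,ce=cv2.connectedComponentsWithStats(m.astype(np.uint8))
    for i in range(1,k):
        if st[i,4]<20: continue
        q=P[l==i];xy=q[:,:2].astype(np.float32)
        print(n,st[i],cv2.minAreaRect(xy*1000),np.median(q[:,2]).round(3),xy.min(0),xy.max(0))
# tall things
print("max z",np.nanmax(z),)
E
```

```text
g [253 206  20   8 114] ((449.89715576171875, 33.91875076293945), (50.110774993896484, 13.99177074432373), 82.17253112792969) 0.095 [0.44115192 0.00942866] [0.45993325 0.05836534]
b [343 184  15  20 141] ((488.6811218261719, -196.75340270996094), (18.707080841064453, 52.12546157836914), 58.505863189697266) 0.095 [ 0.46561792 -0.2112022 ] [ 0.5148407  -0.17741428]
c [165 179   9  21 137] ((506.4932556152344, 274.2173156738281), (14.136757850646973, 51.73856735229492), 80.54844665527344) 0.095 [0.48069823 0.26414433] [0.5319321  0.28360894]
max z 0.40226954303485096
```

The top view shows the gauge valve at (262,209) with its round dial at (268,170). The barb valve is at (345,190) and the capped one at (173,190). In the depth data the gauge valve's handle measures 50x14 mm, centred at (0.450, 0.034) with its bar at 82°, which matches the sizes given.

```bash
cat >> h.py <<'E'
def go(xyz,psi):
    """tool-frame shift (mm) and turn (deg) to TCP xyz, tool y at yaw psi (deg), tool down"""
    from scipy.spatial.transform import Rotation as Ro
    s=r.sense();R=np.array(s["ee_rot"]);a=np.radians(psi);y=np.array([np.cos(a),np.sin(a),0]);z=np.array([0,0,-1.]);x=np.cross(y,z)
    print("t",s["time_s"],"tcp",np.round(s["tcp_pos"],4),"yaw",np.degrees(np.arctan2(R[1,1],R[0,1])).round(2),"q",np.round(s["joints"],1),"F",np.round(s["wrist_force"],1),"M",np.round(s["moment"],2),"w",round(s["gripper_width"],3))
    print("shift",(R.T@(np.array(xyz)-s["tcp_pos"])*1000).round(1),"turn",np.degrees(Ro.from_matrix(R.T@np.c_[x,y,z]).as_rotvec()).round(2))
E
python3 -c "
from h import *
go([.45,.034,.36],172)"
```

```text
t 0.5 tcp [0.234  0.5795 0.4047] yaw -111.99 q [ 82.8  22.    0.4  -0.  -68.4 -14.8] F [-0.6 -0.3  0.1] M [-0.   -0.02  0.01] w 0.998
shift [404.5 424.9  44.7] turn [ 0.   -0.   76.01]
```

```bash
python3 -m creep '[[1,25,26,2,0,0,5],[1,50,53,5,0,0,10],[1,76,79,8,0,0,15],[1,101,106,11,0,0,20],[1,126,132,14,0,0,25],[1,152,159,17,0,0,30],[1,177,186,20,0,0,35],[1,202,212,22,0,0,40]]'; python3 -c "
from h import *
go([.45,.034,.36],172)"
```

```text
time_s: 1.17
tcp_pos: [0.342, 0.3054, 0.3828]
ee_rot: [[0.466, -0.885, 0.0], [-0.885, -0.466, 0.0], [-0.0, -0.0, -1.0]]
wrist_force: [0.6, -0.1, 0.3]
gripper_width: 1.001
gripper_force: 0.0
t 1.1667 tcp [0.342  0.3054 0.3828] yaw -152.21 q [ 62.2   6.8 -23.8  -0.  -59.4 -34.4] F [ 0.6 -0.1  0.3] M [-0.05 -0.1  -0.06] w 1.001
shift [290.4  31.   22.7] turn [-1.000e-02  2.000e-02  3.579e+01]
```

```bash
python3 -m creep '[[1,40,4,3,0,0,5],[1,80,8,6,0,0,10],[1,120,13,9,0,0,15],[1,160,17,12,0,0,20],[1,195,21,15,0,0,25],[1,230,25,18,0,0,30],[1,265,28,21,0,0,36],[1,290,31,23,0,0,36]]'; python3 - <<'E'
from h import *
c="wrist";im,d=vision.capture(c);P=pts(c,d)
cv2.imwrite("pics/w1.png",im[:,:,::-1])
go([.45,.034,.246],172)
for n in ["gauge_valve_grip"]:
    for q in vision.find_in(c,n)[:2]:
        u,v=np.round(q["uv"]).astype(int);print(n,q["conf"],u,v,P[v,u].round(3))
z=P[:,:,2];m=(z>.085)&(z<.11)&(abs(P[:,:,0]-.45)<.06)&(abs(P[:,:,1]-.034)<.06)
k,l,st,ce=cv2.connectedComponentsWithStats(m.astype(np.uint8))
for i in range(1,k):
    if st[i,4]>50:
        q=P[l==i];print(st[i],cv2.minAreaRect(q[:,:2].astype(np.float32)*1000),np.median(q[:,2]).round(4))
E
```

```text
time_s: 1.83
tcp_pos: [0.4512, 0.0344, 0.3598]
ee_rot: [[-0.144, -0.99, 0.0], [-0.99, 0.144, 0.0], [-0.0, -0.0, -1.0]]
wrist_force: [0.6, 0.4, -0.1]
gripper_width: 0.998
gripper_force: 0.0
t 1.8833 tcp [0.4519 0.0326 0.3593] yaw 171.76 q [ 24.8   7.6 -26.6   0.1 -55.9 -33.1] F [ 1.3 -1.4  0.1] M [-0.16 -0.27 -0.04] w 1.0
shift [ -1.2   2.  113.3] turn [ 0.02 -0.08 -0.24]
gauge_valve_grip 0.86 250 184 [0.453 0.023 0.095]
[ 244  161   17   62 1012] ((452.531494140625, 31.29399299621582), (51.054500579833984, 13.393738746643066), 81.95364379882812) 0.0946
```

View pics/w1.png

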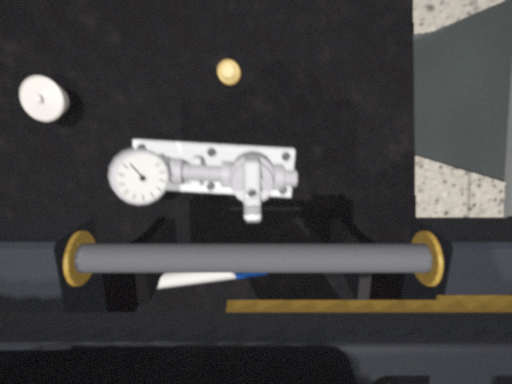

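The wrist view shows the dial at (140,177) and the handle bar upright at (252,192), 51x13 mm with its top at 0.095. I'll align over it, part-close the fingers, and measure again with the arm at rest.

```bash
python3 -m creep '[[0.1,0,1,20,0,0,0],[0.1,0,1,40,0,0,0],[0.1,0,1,50,0,0,0],[0.1,0,1,50,0,0,0],[0.1,0,1,50,0,0,0],[0.1,0,1,50,0,0,0]]'; python3 - <<'E'
from h import *
c="wrist";F=T(c);im,d=vision.capture(c);P=pts(c,d)
z=P[:,:,2];m=(z>.085)&(z<.11)&(abs(P[:,:,0]-.45)<.06)&(abs(P[:,:,1]-.034)<.06)
k,l,st,ce=cv2.connectedComponentsWithStats(m.astype(np.uint8))
for i in range(1,k):
    if st[i,4]>50:
        q=P[l==i];b=cv2.minAreaRect(q[:,:2].astype(np.float32)*1000);print(st[i],b,np.median(q[:,2]).round(4))
go([.451,.033,.246],172)
E
```

```text
time_s: 2.43
tcp_pos: [0.4501, 0.0374, 0.3107]
ee_rot: [[-0.138, -0.99, 0.002], [-0.99, 0.138, 0.0], [-0.001, -0.002, -1.0]]
wrist_force: [0.5, -0.2, 0.9]
gripper_width: 0.63
gripper_force: 0.0
[ 240  169   21   74 1493] ((452.1044921875, 33.278907775878906), (50.24570846557617, 13.445767402648926), 82.22913360595703) 0.0952
t 2.4833 tcp [0.4501 0.0373 0.3108] yaw 172.06 q [ 25.5  10.9 -30.7   0.  -48.2 -33.4] F [-0.3  0.1  0.8] M [ 0.06 -0.12 -0.01] w 0.601
shift [ 4.3 -1.3 64.8] turn [-0.12  0.06  0.06]
```

```bash
python3 -m creep '[[0.1,4,-2,12,0,0,0],[0.1,4,-2,24,0,0,0],[0.1,4,-2,35,0,0,0],[0.1,4,-2,35,0,0,0],[0.1,4,-2,35,0,0,0],[0.1,4,-2,35,0,0,0]]'; python3 - <<'E'
from h import *
go([.4515,.0335,.246],172.1)
E
```

```text
time_s: 2.98
tcp_pos: [0.4516, 0.0329, 0.2758]
ee_rot: [[-0.138, -0.99, 0.002], [-0.99, 0.138, 0.001], [-0.001, -0.002, -1.0]]
wrist_force: [-0.0, -0.4, 0.1]
gripper_width: 0.549
gripper_force: 0.0
t 2.9833 tcp [0.4516 0.0329 0.2758] yaw 172.04 q [ 24.8  13.9 -33.1   0.  -42.8 -32.8] F [-0.  -0.4  0.1] M [ 0.04 -0.04 -0.03] w 0.549
shift [-0.6  0.3 29.8] turn [-0.11  0.05 -0.06]
```

```bash
python3 -m creep '[[0.1,0,0,10,0,0,0],[0.1,0,0,20,0,0,0],[0.1,0,0,30,0,0,0],[0.1,0,0,30,0,0,0],[0.1,0,0,30,0,0,0]]'&& python3 -m creep '[[-1,0,0,0,0,0,0],[-1,0,0,0,0,0,0],[-1,0,0,0,0,0,0],[-1,0,0,0,0,0,0],[-1,0,0,0,0,0,0],[-1,0,0,0,0,0,0],[-1,0,0,0,0,0,0],[-1,0,0,0,0,0,0]]'; python3 - <<'E'
from h import *
go([.4515,.0335,.246],172.1)
E
```

```text
time_s: 3.4
tcp_pos: [0.4514, 0.0328, 0.2453]
ee_rot: [[-0.139, -0.99, 0.001], [-0.99, 0.139, 0.0], [-0.0, -0.001, -1.0]]
wrist_force: [0.1, 0.1, 0.8]
gripper_width: 0.552
gripper_force: 0.0
time_s: 4.07
tcp_pos: [0.4512, 0.0327, 0.2456]
ee_rot: [[-0.138, -0.99, 0.001], [-0.99, 0.138, 0.0], [-0.0, -0.001, -1.0]]
wrist_force: [-2.8, 0.3, 7.8]
gripper_width: 0.16
gripper_force: 30.9
t 4.0667 tcp [0.4512 0.0327 0.2456] yaw 172.06 q [ 24.8  16.7 -35.1   0.  -38.1 -32.8] F [-2.8  0.3  7.8] M [0.45 0.74 0.13] w 0.16
shift [-0.8 -0.2 -0.4] turn [-0.03  0.01 -0.04]
```

```bash
python3 -m creep '[[-1,0,0,0,0,0,-5],[-1,0,0,0,0,0,-10],[-1,0,0,0,0,0,-15],[-1,0,0,0,0,0,-15],[-1,0,0,0,0,0,-15]]'; python3 - <<'E'
from h import *
go([.4515,.0335,.246],172.1)
F=T("wrist");im,d=vision.capture("wrist")
cv2.imwrite("pics/w2.png",im[:,:,::-1])
E
```

```text
time_s: 4.48
tcp_pos: [0.4514, 0.0327, 0.2456]
ee_rot: [[0.123, -0.992, 0.001], [-0.992, -0.123, 0.0], [-0.0, -0.001, -1.0]]
wrist_force: [-0.5, 0.4, 5.9]
gripper_width: 0.157
gripper_force: 33.7
t 4.4833 tcp [0.4514 0.0327 0.2456] yaw -172.94 q [ 24.8  16.7 -35.1   0.  -38.1 -17.8] F [-0.5  0.4  5.9] M [0.16 0.42 0.04] w 0.157
shift [-0.8 -0.2 -0.4] turn [-7.000e-02  1.000e-02  1.496e+01]
```

View pics/w2.png

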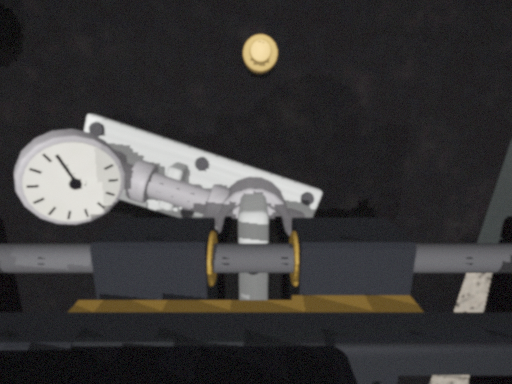

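The wrist view shows the bar upright between the pads at (253,250), with the pipe now tilted about 15° relative to it. So it broke loose and turned with the gripper. I'll keep turning.

```bash
python3 -m creep '[[-1,0,0,0,0,0,-6],[-1,0,0,0,0,0,-12],[-1,0,0,0,0,0,-18],[-1,0,0,0,0,0,-24],[-1,0,0,0,0,0,-30],[-1,0,0,0,0,0,-36],[-1,0,0,0,0,0,-42],[-1,0,0,0,0,0,-48]]' && python3 -m creep '[[-1,0,0,0,0,0,-6],[-1,0,0,0,0,0,-12],[-1,0,0,0,0,0,-17],[-1,0,0,0,0,0,-21],[-1,0,0,0,0,0,-23],[-1,0,0,0,0,0,-23],[-1,0,0,0,0,0,-23]]'; python3 - <<'E'
from h import *
go([.4515,.0335,.246],-102)
E
```

```text
time_s: 5.2
tcp_pos: [0.452, 0.033, 0.2456]
ee_rot: [[0.822, -0.569, 0.003], [-0.569, -0.822, 0.001], [0.002, -0.003, -1.0]]
wrist_force: [0.4, 2.0, 3.5]
gripper_width: 0.158
gripper_force: 33.5
time_s: 5.78
tcp_pos: [0.4521, 0.0334, 0.2456]
ee_rot: [[0.978, -0.208, 0.004], [-0.208, -0.978, 0.002], [0.003, -0.002, -1.0]]
wrist_force: [-0.4, 4.7, 4.1]
gripper_width: 0.16
gripper_force: 33.8
t 5.7833 tcp [0.4521 0.0334 0.2456] yaw -102.01 q [ 24.9  16.8 -35.1  -0.  -37.9  53.1] F [-0.4  4.7  4.1] M [1.39 0.09 0.06] w 0.16
shift [-0.6 -0.  -0.4] turn [-0.14 -0.18 -0.01]
```

```bash
python3 -m creep '[[-1,0,0,0,0,0,-1],[-1,0,0,0,0,0,-2],[-1,0,0,0,0,0,-2],[-1,0,0,0,0,0,-2]]'; python3 - <<'E'
from h import *
go([.4515,.0335,.246],-102)
E
```

```text
time_s: 6.12
tcp_pos: [0.4521, 0.0333, 0.2456]
ee_rot: [[0.984, -0.176, 0.004], [-0.176, -0.984, 0.002], [0.003, -0.003, -1.0]]
wrist_force: [-0.1, 4.9, 6.3]
gripper_width: 0.159
gripper_force: 33.3
t 6.1167 tcp [0.4521 0.0333 0.2456] yaw -100.16 q [ 24.8  16.8 -35.   -0.1 -37.9  55. ] F [-0.1  4.9  6.3] M [ 1.46  0.05 -0.62] w 0.159
shift [-0.6 -0.1 -0.4] turn [-0.18 -0.19  1.84]
```

The moment rose to 0.62 N m against the stop. I'll relax the extra turn, release and lift.

```bash
python3 -m creep '[[-1,0,0,0,0,0,1.5],[-1,0,0,0,0,0,1.5],[0.1,0,0,0,0,0,1.5],[0.1,0,0,0,0,0,1.5],[0.1,0,0,0,0,0,1.5],[0.1,0,0,0,0,0,1.5],[0.1,0,0,0,0,0,1.5],[0.1,0,0,0,0,0,1.5]]'; python3 -m creep '[[0.1,0,0,-5,0,0,0],[0.1,0,0,-15,0,0,0],[0.1,0,0,-30,0,0,0],[0.1,0,0,-50,0,0,0],[0.1,0,0,-70,0,0,0],[0.1,0,0,-90,0,0,0],[0.1,0,0,-100,0,0,0],[0.1,0,0,-100,0,0,0]]';python3 -m creep '[[0.1,0,0,0,0,0,0],[0.1,0,0,0,0,0,0],[0.1,0,0,0,0,0,0]]'; python3 - <<'E'
from h import *
for c in ["wrist","top"]:
    im,d=vision.capture(c);P=pts(c,d);z=P[:,:,2]
    cv2.imwrite(f"pics/{c}_end.png",im[:,:,::-1])
    for X,Y in [(.4515,.0335),(.489,-.197),(.506,.274)]:
        m=(z>.085)&(z<.105)&(np.hypot(P[:,:,0]-X,P[:,:,1]-Y)<.04)
        if m.sum()>50: print(c,X,cv2.minAreaRect(P[m][:,:2].astype(np.float32)*1000))
go([.4515,.0335,.346],-102)
E
```

```text
time_s: 6.78
tcp_pos: [0.4509, 0.0316, 0.2452]
ee_rot: [[0.98, -0.199, -0.002], [-0.199, -0.98, -0.003], [-0.001, 0.003, -1.0]]
wrist_force: [0.0, -4.1, 4.9]
gripper_width: 0.503
gripper_force: 2.6
time_s: 7.45
tcp_pos: [0.4513, 0.0325, 0.3468]
ee_rot: [[0.98, -0.199, 0.004], [-0.199, -0.98, 0.001], [0.003, -0.002, -1.0]]
wrist_force: [0.0, 0.4, -0.2]
gripper_width: 0.548
gripper_force: 0.0
time_s: 7.7
tcp_pos: [0.4508, 0.0324, 0.3435]
ee_rot: [[0.98, -0.2, -0.003], [-0.2, -0.98, -0.001], [-0.003, 0.002, -1.0]]
wrist_force: [-0.1, -0.3, 0.3]
gripper_width: 0.549
gripper_force: 0.0
wrist 0.4515 ((452.4407653808594, 34.89667510986328), (13.568760871887207, 51.42644119262695), 78.0744857788086)
top 0.489 ((490.0265808105469, -195.5490264892578), (14.717942237854004, 51.575347900390625), 59.907657623291016)
top 0.506 ((506.5760498046875, 274.2621154785156), (15.060937881469727, 51.419979095458984), 81.02604675292969)
t 7.8 tcp [0.451  0.0325 0.3437] yaw -101.5 q [ 24.8   8.6 -27.9  -0.  -53.6  53.7] F [ 0.4  0.1 -0.7] M [-0.03  0.04  0.01] w 0.548
shift [ 0.3 -1.  -2.3] turn [0.08 0.12 0.5 ]
```

View pics/wrist_end.png

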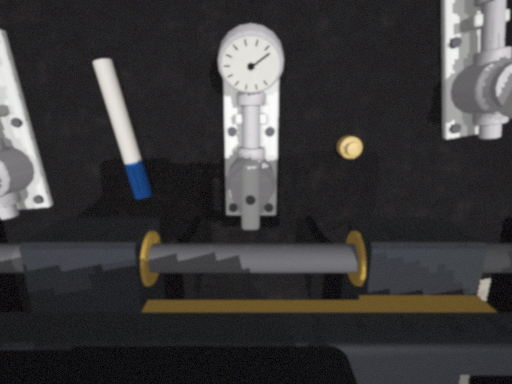

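The wrist view shows the handle at (251,190) lying along the pipe, with the dial at (251,60). The bar is at 168.1°, so it has turned 85.9° (1.50 rad). The other two handles are unchanged within measurement noise.

```bash
python3 -c "
from station import r
print(r.finish_job())"
```

```text
the job is handed in; nothing more can be done
None
```

I broke the gauge valve loose, turned it counterclockwise 85.9° (1.50 rad) to its open stop along the pipe, let go and handed the job in at about 8 s; the other two handles read unchanged within measurement noise.

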